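# Caliper a forming block and plug it into its holder

### The arm

A 6-joint arm with a two-finger parallel gripper is mounted at the origin on the work surface. World frame = base frame: x ahead of the robot, y to its left, z up, the work surface at z = 0. Lengths are in mm, angles in rad, forces in N, time in s.
With the tool pointing down it reaches from about 325 to 750 mm from the base axis. Payload 7.6 kg.
Tool frame: the origin (TCP) lies on the centre line of the jaws, within the pads' length; the fingertips stand 22 mm ahead of it and the grasp point (between the pads) lies 3 mm ahead of it; z points along the fingers, y is the line along which they close (so a half turn about z gives the same grasp; the last joint's range is limited). The gripper opens to 85 mm and grips with 20 to 120 N. Pads are 22 mm wide; open, the fingers measure 114 mm over their backs; the gripper's body (76 mm by 85 mm) begins 54 mm behind the grasp point. The pads swing forward as they close: fully open they stand 13 mm farther back than shut.
Start: joints at [-1.22, 0.052, 1.401, -0, 1.689, -0.07], TCP at [214.483, -479.208, 253.323] pointing down, gripper open.
Joint ranges: [-2.9, 2.9], [-0.91, 2.17], [0.12, 2.37], [-1.06, 4.2], [0.26, 2.73], [-2.93, 2.93]. Speed limits (rad/s): [2.57, 2.57, 3.01, 3.14, 3.14, 3.14].

### API

Orientations are given as a unit quaternion [w, x, y, z].
In Python, from station import ctrl gives the robot as it stands. The module is installed in compiled form; this text tells all that it offers.
- The arm moves only by the tool arm_command, never from a script. Its argument "series" is a list of rows, each a list of 7 numbers: the shift along the tool's x, y, z each as a share of 0.4 m, from -1 to 1, then the turn, a rotation vector about the tool's x, y, z each as a share of 120 degrees, from -1 to 1, then the closure, from -1 (fully open) to 1 (shut). In form: [[tx, ty, tz, wx, wy, wz, grip], ...]. A call has 1 to 12 rows; each row is the pose to reach, as a shift and turn from the pose commanded when the call began, along the tool's axes at that moment; what a row does not reach only later rows make up. A row lasts 1/12 s, in which the tool goes at most 41.7 mm and 7.16 degrees, less where a joint would pass 70% of its speed; a pose out of reach is approached as far as the arm can. A call with a number of a shift or a turn outside -1 to 1 is refused whole. A call with a gripper value outside its range is refused whole. The fingers move at their own pace and stop on an object; "newtons" is the grip in N (left out, the last holds). Time passes only in rows, so rows that repeat a pose let the fingers close. It gives the time, the measured TCP pose, the force, the opening and the grip force at its end, in the units of the state.
- ctrl.get_obs(): the state, without advancing time (a new reading comes with each control period).
- ctrl.grab_frame(name): name is "scene" or "side" or "wrist"; returns a dict with "img" (400x640x3 uint8, blue, green, red), "mtx" (3x3 intrinsics, pixels), "R" (3x3) and "t" (3): a world point X has camera coordinates R X + t. Camera axes: x right, y down, z forward; pixel columns grow to the right and rows downward; lengths in mm; the calibration is good to about 2 mm. A picture is of the moment at which its call begins. There is no depth.
- ctrl.job_done(): hands the job in; it is judged then, once.
The state is a dict: "clock": time; "joint_positions": joint angles; "qvel": joint speeds; "tau": joint torques, N m; "eef_pos": TCP position; "ee_rot": TCP orientation; "ft_force": force on the tool from outside, world axes, zero at the start; "moment": the same for the moment, N m; "width": finger opening in mm; "grip_force": force on a finger pad.
Only numpy, scipy, OpenCV 4.12 (cv2) and the standard library are available. Lean on these libraries where they do the work, as an engineer would, in place of code of your own. Each camera call takes 0.05 s, during which the arm holds its last target. There are 200 camera calls.

### The job

Check the grooved steel forming block in the bench caliper: stand it on the bed, long side flat against the fixed jaw, let go of it, and gently slide the carriage shut until its sprung jaw is pressed about half-way in. Then take the block out and plug it upright, fully home, into the rectangular socket of the holder. Leave the other things on the bench where they are.

Things in the scene. Friction and masses are not known exactly. Their poses are not given: they have to be found in the camera images.
- block: steel forming block, 28 (its x) x 60 (y) x 50 mm (z), about 0.6 kg, upright on the bench; three grooves 10 mm deep across its top along x. Origin: centre of its underside. Either way round will do. Gripped by its short ends (60 mm) it fits between the caliper jaws, by its long sides (28 mm) between the holder's cheeks, so it must be put down and retaken in between
- caliper: steel bench caliper fixed to the bench; origin under its middle, x is the sliding direction, from thumb tab (-x, robot side) to fixed jaw (+x). Slippery flat bed 12 mm high, 40 mm wide, x -140 to +130 mm. Fixed jaw 40 mm wide (y), 20 mm thick, top at 60 mm, measuring face at x +50 mm looking to -x. Behind it a dial 48 mm across, 39 mm high
- stop (a point): foot of the fixed jaw's measuring face: on the bed (12 mm up), middle of its width; axes as the caliper's. A block against the jaw has its origin 14 mm from here towards -x
- carriage (a joint): travel of the carriage in m, 0 open to 0.075, growing towards the fixed jaw. Slides stiffly (about 5 N), stays where left. Carriage 68 mm long, 48 mm wide, top at 41 mm; at its front a sprung jaw, 40 mm wide, top at 60 mm, whose face lies at caliper x = -35 mm + travel (gap to the fixed jaw = 85 mm - travel)
- plunger (a joint): how far the sprung jaw is pressed back into the carriage in m, 0 free to 0.006 fully in; spring 2 N per mm, so half-way is about 6 N, and about 11 N on the pushing hand with the carriage's friction. The bed is waxed: sliding the block along it takes only 1 to 2 N (under 1 mm)
- tab (a point): middle of the top edge of the thumb tab on the carriage, 75 mm above the bench; moves with the carriage (caliper x = -100 mm + travel). The tab is 14 mm thick (x), 24 mm wide (y) and stands 34 mm above the carriage; pinch it or push it
- holder: grey steel holder fixed to the bench, 100 (x) x 120 (y) x 26 mm; origin at the centre of its underside. In its middle a rectangular socket. At each end of the socket an upright cheek, 40 mm (x) x 14 mm (y), inner faces at y -35 and +35 mm, top 62 mm above the bench: no room for a finger between cheek and block
- socket (a point): centre of the socket's mouth on the holder's top, 26 mm above the bench; axes as the holder's. Socket 30.5 mm (x) x 62.5 mm (y), 18 mm deep, flat floor 8 mm above the bench, mouth chamfered 3 mm; the block goes in with its long side along y, either way round, and then stands with 32 mm out
- bench_block: bystander: plain flat steel bench block, 60 x 60 x 22 mm, beyond the forming block; origin at the centre of its underside
- crucible: bystander: white bowl, 72 mm across, 42 mm high, beyond the block; origin under its centre
- flux: bystander: amber jar, 56 mm across, 100 mm high, at the left; origin under its centre
- mallet: bystander: hammer, 200 mm long, lying at the left
- graver: bystander: screwdriver-like hand tool, 150 mm long, lying at the right
- tumbler: bystander: white cup, 72 mm across, 85 mm high, at the right; origin under its centre
There are look-alikes about, which are no part of the job. Leave any orange look-alike of the holder alone.

How it is judged:
By the outcome, as a careful person would: the job done as asked, in the order asked, and still so for the second after the job is handed in, with the robot touching nothing.
It also fails if it takes over 72 s, if anything falls off the work surface, if the arm or the gripper's body presses on something with over 40 N, if the wrist force passes 120 N, or if a joint passes its speed limit or range.

## Working session

There is one attempt and no reset: what is moved stays moved. The work goes in short steps, Python scripts to look and compute and a tool call to move; the robot and the scene stay as the last step left them, time stands still between calls to the robot, and variables do not carry over. Pictures are saved under pics/ and viewed, at most 10 in all, crops included, and the job is handed in when it is done.

Besides the shell and the picture viewer there is one more tool, called after "Call:" in YAML: its name, and indented under it one key for each argument. arm_command: Moves the arm, as the interface text tells. Its arguments: {"type":"object","properties":{"series":{"type":"array","items":{"type":"array","items":{"type":"number","minimum":-1,"maximum":1}}},"newtons":{"type":"number"}},"required":["series"]}

```bash
mkdir -p pics
python3 - <<'E'
from station import ctrl
import cv2,json
o=ctrl.get_obs();print(o)
for n in("scene","side"):
    f=ctrl.grab_frame(n);cv2.imwrite(f"pics/{n}0.png",f["img"]);print(n,f["mtx"].tolist(),f["R"].tolist(),f["t"])
E
```

```text
{'clock': 0.0, 'joint_positions': array([-1.22028221e+00,  5.28276072e-02,  1.40170541e+00, -1.01081665e-05,
        1.68862097e+00, -7.03044707e-02]), 'qvel': array([ 7.95913542e-05,  1.34463546e-03,  4.64953402e-04, -1.44271947e-03,
       -2.27076465e-03,  2.48763920e-04]), 'tau': array([ 1.68327246e-03, -3.81662178e+01, -3.60186946e+01, -4.13894668e-06,
        6.15123907e-03, -2.69685181e-06]), 'eef_pos': array([ 214.39147074, -478.93857823,  252.48695368]), 'ee_rot': array([-7.72316688e-04,  9.77945337e-01,  2.08859543e-01, -1.13988072e-04]), 'ft_force': array([ 0.03411092, -0.62375223,  0.08468474]), 'moment': array([-0.01867286,  0.0279363 , -0.02227764]), 'grip_force': 0.0, 'width': 85.31145001744848}
scene [[385.100829087103, 0.0, 316.9993965390216], [0.0, 385.100829087103, 200.4552334115878], [0.0, 0.0, 1.0]] [[0.7276859301129031, 0.6858984912776724, 0.0040554628258947225], [0.44499084333261, -0.46758541174161294, -0.763771583705861], [-0.5219735016893597, 0.5575904791058032, -0.6454738733246363]] [-428.53353365 -170.35921489 1444.92088851]
side [[475.74187748541095, 0.0, 320.4412496910144], [0.0, 475.74187748541095, 200.97059062958803], [0.0, 0.0, 1.0]] [[-0.7842933527841862, -0.6201814743146736, 0.016089614520480553], [-0.4955444835641452, 0.6106500267638627, -0.6176910308742052], [0.37325541066096346, -0.4924240893073485, -0.7862562652736983]] [ 450.31194846  294.68934622 1129.84122739]
```

View pics/scene0.png

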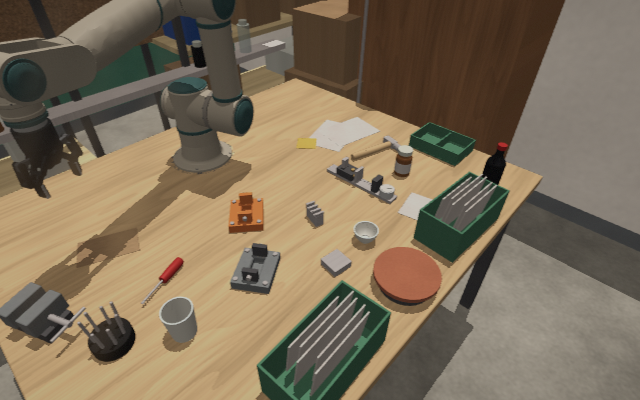

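View pics/side0.png

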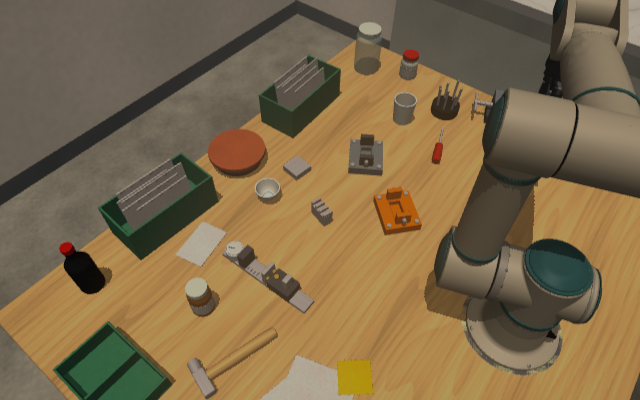

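The pictures show the block at about scene (315,213) / side (321,211), the grey holder at (256,268) / (366,155), and the caliper along (328,168)-(395,197) / (225,247)-(312,308). The orange look-alike is nearer the robot. Next I'll enlarge these areas.

Run:
```python
import cv2,numpy as np
a=cv2.imread("pics/scene0.png");b=cv2.imread("pics/side0.png")
M=np.zeros((600,800,3),np.uint8)
def put(im,x0,y0,w,h,s,X,Y):
    c=cv2.resize(im[y0:y0+h,x0:x0+w],None,fx=s,fy=s,interpolation=cv2.INTER_CUBIC)
    for x in range((-x0)%10,w,10): c[:6,int(x*s)]=(0,255,255); 
    for y in range((-y0)%10,h,10): c[int(y*s),:6]=(0,255,255)
    M[Y:Y+h*s,X:X+w*s]=c
put(b,215,235,105,80,4,0,0)      # side caliper 420x320
put(a,322,150,80,56,4,440,0)     # scene caliper 320x224
put(b,342,126,48,54,5,0,330)     # side holder 240x270
put(a,226,236,58,60,4,250,330)   # scene holder 232x240
put(b,304,192,34,34,6,490,330)   # side block
put(a,298,196,32,34,3,700,330)
cv2.imwrite("pics/mos.png",M)
```

```text
(no output)
```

View pics/mos.png

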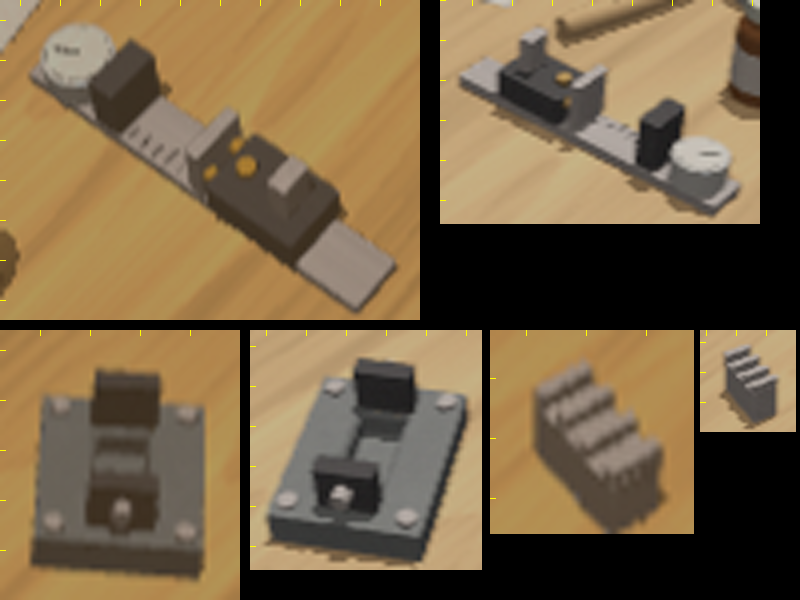

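The mosaic shows all three objects clearly. I'll fit (x, y, yaw) to the corners marked in both views.

```bash
cat > h.py <<'E'
import numpy as np,cv2
from scipy.optimize import least_squares
from scipy.spatial.transform import Rotation as Ro
def proj(f,X):
    p=(np.asarray(f["R"])@np.asarray(X,float).T).T+f["t"]; p=p@np.asarray(f["mtx"]).T; return p[:,:2]/p[:,2:]
def place(q,L):
    c,s=np.cos(q[2]),np.sin(q[2]); L=np.asarray(L,float)
    return np.c_[q[0]+c*L[:,0]-s*L[:,1],q[1]+s*L[:,0]+c*L[:,1],L[:,2]]
def fit(obs,q0):
    "obs: list of (frame, local pts, pixels)"
    r=lambda q:np.concatenate([(proj(f,place(q,L))-P).ravel() for f,L,P in obs])
    s=least_squares(r,q0,loss="soft_l1",x_scale=[10,10,.1]); return s.x,r(s.x).reshape(-1,2)
def rel(o,target,yaw=None):
    "tool shift shares (of .4 m) from measured pose to target TCP; turn share about tool z so tool y lies along yaw (mod pi)"
    w,x,y,z=o["ee_rot"];R=Ro.from_quat([x,y,z,w]).as_matrix()
    t=R.T@(np.asarray(target)-o["eef_pos"])/400
    g=None
    if yaw is not None:
        cur=np.arctan2(R[1,1],R[0,1]); d=-(yaw-cur); d=(d+np.pi/2)%np.pi-np.pi/2; g=d/np.radians(120)
    return t.round(4),g
E
cat > m.py <<'E'
from h import *
from station import ctrl
a=ctrl.grab_frame("scene");b=ctrl.grab_frame("side")
sc=lambda P,x0,y0,s,X,Y:[(x0+(u-X)/s,y0+(v-Y)/s) for u,v in P]
def show(n,r):print(n,r[0].round(3),np.abs(r[1]).max(1).round(1))
show("cal",fit([(b,[(-140,-20,12),(-140,20,12),(130,20,12),(70,20,60),(70,-20,60),(50,-20,60),(50,20,60)],sc([(396,264),(357,306),(32,75),(92,72),(130,40),(159,57),(122,92)],215,235,4,0,0)),
 (a,[(-140,-20,12),(-140,20,12),(130,20,12),(130,-20,12)],sc([(460,78),(487,58),(738,186),(713,210)],322,150,4,440,0))],[500,200,.3]))
H=[(50,-60,26),(-50,-60,26),(-50,60,26),(50,60,26)]
show("hol",fit([(b,H,sc([(45,395),(203,402),(203,548),(35,545)],342,126,5,0,330)),(a,H,sc([(422,535),(270,515),(322,377),(468,397)],226,236,4,250,330))],[500,-150,.6]))
B=[(14,-30,50),(-14,-30,50),(-14,30,50),(14,30,50)]
show("blk",fit([(b,B,sc([(535,388),(585,362),(662,445),(608,472)],304,192,6,490,330)),(a,B,sc([(775,378),(755,390),(727,355),(745,347)],298,196,3,700,330))],[500,50,1.57]))
E
python3 m.py
```

```text
cal [5.39851e+02 2.66102e+02 8.00000e-03] [1.2 0.5 2.2 1.1 1.6 1.7 2.4 1.8 1.5 0.9 1.4]
hol [ 577.727 -221.675    0.606] [1.8 1.1 0.4 1.7 0.4 1.4 0.8 1.6]
blk [546.391  31.949   1.283] [0.9 1.2 0.5 0.2 0.7 1.5 2.  1.8]
```

Run:
```python
from h import *
from station import ctrl
o=ctrl.get_obs()
print(rel(o,[546,32,250],1.283+np.pi/2))
```

```text
(array([ 1.2785, -0.8276,  0.0078]), np.float64(-0.41168422975172025))
```

Call:
arm_command:
  series:
    - [0.64,-0.414,0.004,0,0,-0.412,-1]
    - [0.64,-0.414,0.004,0,0,-0.412,-1]
    - [0.64,-0.414,0.004,0,0,-0.412,-1]
    - [0.64,-0.414,0.004,0,0,-0.412,-1]
    - [0.64,-0.414,0.004,0,0,-0.412,-1]
    - [0.64,-0.414,0.004,0,0,-0.412,-1]
    - [0.64,-0.414,0.004,0,0,-0.412,-1]
    - [0.64,-0.414,0.004,0,0,-0.412,-1]
    - [0.64,-0.414,0.004,0,0,-0.412,-1]
    - [0.64,-0.414,0.004,0,0,-0.412,-1]

```text
clock: 1.03
eef_pos: [380.6, -223.2, 251.6]
ee_rot: [0.0, 0.801, 0.599, -0.0]
ft_force: [0.7, -0.3, 0.1]
width: 85.5
grip_force: 0.0
```

Run:
```python
from h import *
from station import ctrl
o=ctrl.get_obs();print(o["joint_positions"])
print(rel(o,[546,32,250],1.283+np.pi/2))
```

```text
[-6.13765726e-01 -1.87977754e-01  1.63293454e+00 -4.43919700e-04
  1.69676153e+00 -3.28065079e-01]
(array([0.7286, 0.2169, 0.0037]), np.float64(0.0009739745009727516))
```

Call:
arm_command:
  series:
    - [0.729,0.217,0.004,0,0,0,-1]
    - [0.729,0.217,0.004,0,0,0,-1]
    - [0.729,0.217,0.004,0,0,0,-1]
    - [0.729,0.217,0.004,0,0,0,-1]
    - [0.729,0.217,0.004,0,0,0,-1]
    - [0.729,0.217,0.004,0,0,0,-1]
    - [0.729,0.217,0.004,0,0,0,-1]
    - [0.729,0.217,0.004,0,0,0,-1]
    - [0.729,0.217,0.004,0,0,0,-1]
    - [0.729,0.217,0.004,0,0,0,-1]

```text
clock: 1.87
eef_pos: [546.3, 30.3, 249.5]
ee_rot: [-0.0, 0.801, 0.598, -0.001]
ft_force: [-0.2, -0.5, 0.3]
width: 85.2
grip_force: 0.0
```

Run:
```python
from h import *
from station import ctrl
f=ctrl.grab_frame("wrist");cv2.imwrite("pics/w1.png",f["img"]);np.savez("w1.npz",**f)
o=ctrl.get_obs();print(o["eef_pos"],o["ee_rot"])
print(f["mtx"],proj(f,place([546.4,31.9,1.283],[(14,-30,50),(-14,-30,50),(-14,30,50),(14,30,50),(0,0,0)])))
```

```text
[546.09320435  29.85658249 249.80361957] [ 3.58211267e-05  8.01570010e-01  5.97900705e-01 -5.14349395e-04]
[[356.41015387   0.         320.09702873]
 [  0.         356.41015387 203.15313409]
 [  0.           0.           1.        ]] [[353.73023611 159.42474194]
 [352.85115073 189.08301289]
 [288.4960036  189.09985739]
 [287.61198553 159.44888637]
 [320.64920406 163.06332077]]
```

View pics/w1.png

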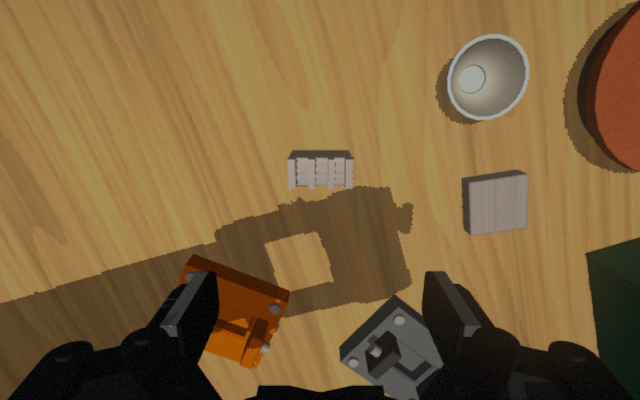

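The wrist view shows the block's top at (289–353, 159–188), which matches the predicted corners to within about 1 px. Go down and grip.

Run:
```python
from h import *
from station import ctrl
print(rel(ctrl.get_obs(),[546.4,31.9,32],1.283+np.pi/2))
```

```text
(array([ 5.600e-03, -4.000e-04,  5.445e-01]), np.float64(-0.0005924933304329732))
```

Call:
arm_command:
  series:
    - [0.005,0,0.4,0,0,0,-1]
    - [0.005,0,0.4,0,0,0,-1]
    - [0.005,0,0.4,0,0,0,-1]
    - [0.005,0,0.4,0,0,0,-1]
    - [0.005,0,0.46,0,0,0,-1]
    - [0.005,0,0.5,0,0,0,-1]
    - [0.005,0,0.544,0,0,0,-1]
    - [0.005,0,0.544,0,0,0,-1]

```text
clock: 2.58
eef_pos: [544.3, 31.3, 29.1]
ee_rot: [-0.002, 0.802, 0.597, -0.003]
ft_force: [-0.1, 0.1, -0.6]
width: 85.0
grip_force: 0.0
```

Call:
arm_command:
  series:
    - [0,0,0,0,0,0,1]
    - [0,0,0,0,0,0,1]
    - [0,0,0,0,0,0,1]
    - [0,0,0,0,0,0,1]
    - [0,0,0,0,0,0,1]
    - [0,0,0,0,0,0,1]
    - [0,0,0,0,0,0,1]
    - [0,0,0,0,0,0,1]
  newtons: 60

```text
clock: 3.25
eef_pos: [547.9, 32.9, 34.6]
ee_rot: [0.001, 0.801, 0.599, 0.001]
ft_force: [-1.3, -3.0, 6.7]
width: 59.2
grip_force: 67.7
```

Call:
arm_command:
  series:
    - [0,0,-0.06,0,0,0,1]
    - [0,0,-0.15,0,0,0,1]
    - [0,0,-0.25,0,0,0,1]
    - [0,0,-0.35,0,0,0,1]
    - [0,0,-0.35,0,0,0,1]

```text
clock: 3.67
eef_pos: [550.2, 33.5, 182.2]
ee_rot: [0.005, 0.801, 0.599, 0.006]
ft_force: [2.1, -0.2, -3.4]
width: 59.0
grip_force: 68.1
```

Run:
```python
from h import *
from station import ctrl
o=ctrl.get_obs();print(o["joint_positions"],o["eef_pos"])
for yaw in (.008+np.pi/2,): print(rel(o,[539.85+20,266.1,172],yaw),rel(o,[450,190,250],yaw))
```

```text
[-6.11297604e-03  1.47272741e-01  1.44105223e+00 -4.01270443e-06
  1.53815459e+00  2.80874937e-01] [550.16079556  33.53649186 182.22843236]
(array([ 0.5644, -0.1417,  0.0259]), np.float64(0.6091391829577919)) (array([ 0.305 , -0.3484, -0.1732]), np.float64(0.6091391829577919))
```

Call:
arm_command:
  series:
    - [0.1,-0.03,-0.294,0,0,0.1,1]
    - [0.2,-0.06,-0.294,0,0,0.2,1]
    - [0.554,-0.178,-0.294,0,0,0.609,1]
    - [0.554,-0.178,-0.294,0,0,0.609,1]
    - [0.554,-0.178,-0.294,0,0,0.609,1]
    - [0.554,-0.178,-0.294,0,0,0.609,1]
    - [0.554,-0.178,-0.294,0,0,0.609,1]
    - [0.554,-0.178,-0.294,0,0,0.609,1]
    - [0.554,-0.178,-0.294,0,0,0.609,1]
    - [0.554,-0.178,-0.294,0,0,0.609,1]
    - [0.554,-0.178,-0.294,0,0,0.609,1]
    - [0.554,-0.178,-0.294,0,0,0.609,1]

```text
clock: 4.67
eef_pos: [541.1, 266.3, 288.7]
ee_rot: [0.0, 1.0, 0.003, -0.001]
ft_force: [-0.2, 0.2, -5.3]
width: 59.5
grip_force: 68.9
```

Call:
arm_command:
  series:
    - [0,0,0,0,0,0,1]
    - [0,0,0,0,0,0,1]

```text
clock: 4.83
eef_pos: [541.3, 266.1, 289.5]
ee_rot: [0.0, 1.0, 0.005, -0.0]
ft_force: [0.2, -0.5, -5.3]
width: 59.2
grip_force: 68.9
```

Run:
```python
from h import *
from station import ctrl
f=ctrl.grab_frame("wrist");cv2.imwrite("pics/w2.png",f["img"]);np.savez("w2.npz",**f)
o=ctrl.get_obs();print(o["eef_pos"],o["ee_rot"],o["ft_force"])
print(proj(f,place([539.85,266.1,.008],[(-140,-20,12),(-140,20,12),(130,20,12),(130,-20,12),(50,-20,60),(50,20,60),(70,20,60),(70,-20,60),(-100,0,75)])).round(1))
```

```text
[541.30567799 266.11343134 289.64419681] [ 1.53404652e-04  9.99988057e-01  4.87638051e-03 -2.89728318e-04] [-0.06545502  0.44197164 -5.15003567]
[[335.1 270.7]
 [303.2 270.6]
 [299.7  34.1]
 [339.1  34.2]
 [340.2 119.2]
 [298.4 119.2]
 [298.   97.4]
 [340.6  97.5]
 [319.1 266.6]]
```

View pics/w2.png

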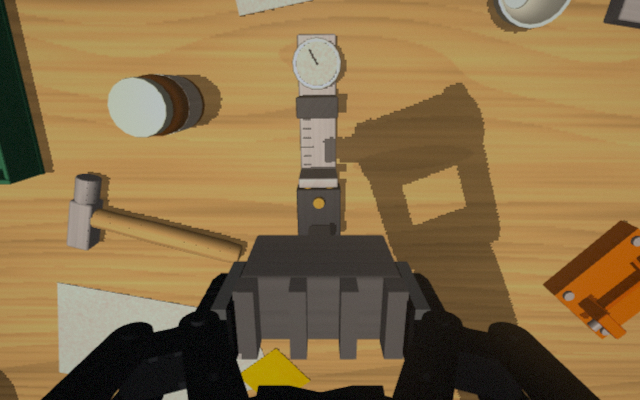

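The view shows the fixed jaw at about rows 95–118 and columns 297–340, the bed end at row 34, and the sprung jaw at about row 187. This agrees with the fit to about 2 px. I'll zoom for better accuracy.

Run:
```python
import cv2
a=cv2.imread("pics/w2.png")[25:215,280:360]
a=cv2.resize(cv2.rotate(a,cv2.ROTATE_90_CLOCKWISE),None,fx=4,fy=4,interpolation=cv2.INTER_CUBIC)
# col X -> row v = 214-X/4 ; row Y-> col u=280+Y/4
cv2.imwrite("pics/w2z.png",a)
```

```text
(no output)
```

View pics/w2z.png

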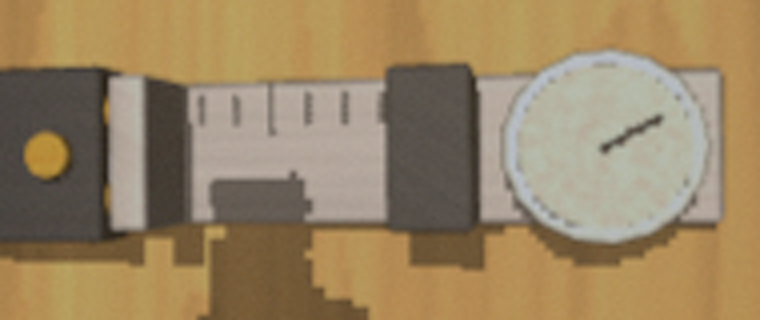

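The zoom shows the fixed jaw's top at X 390–474, Y 66–230 and the bed's end at X 720. I'll refit with these.

Run:
```python
from h import *
from station import ctrl
f=dict(np.load("w2.npz"))
uv=lambda X,Y:(279.5+Y/4,214.5-X/4)
q,r=fit([(f,[(50,20,60),(50,-20,60),(70,20,60),(70,-20,60),(130,20,12),(130,-20,12)],[uv(390,66),uv(390,230),uv(474,66),uv(474,230),uv(720,70),uv(720,226)])],[540,266,0])
print(q,r.round(1).tolist())
# sprung jaw top face edge, z=60
print("travel from jaw edge X=148:",[round(least_squares(lambda t:proj(f,place(q,[(-35+t[0],0,60)]))[0][1]-uv(X,0)[1],[0]).x[0],1) for X in(148,)])
c=np.cos(q[2]);s=np.sin(q[2]);print("stop",q[0]+50*c,q[1]+50*s)
b=proj(f,[[541,266,230]])  # sanity
o=ctrl.get_obs()
blk=lambda d,z:[q[0]+(36-d)*c,q[1]+(36-d)*s,z]
print(blk(10,0)); print(rel(o,blk(10,110),q[2]+np.pi/2),rel(o,blk(10,44),q[2]+np.pi/2))
```

```text
[5.40950199e+02 2.68572235e+02 1.16791274e-02] [[-0.4, 1.0], [0.4, 0.9], [-0.9, 0.2], [0.7, 0.1], [-0.2, -1.5], [0.3, -1.6]]
travel from jaw edge X=148: [np.float64(26.4)]
stop 590.9467888820905 269.1561781142674
[np.float64(566.9484256876773), np.float64(268.87588542967194), 0]
(array([ 0.0644, -0.0064,  0.4491]), np.float64(-0.0009197113102365582)) (array([ 0.0645, -0.0065,  0.6141]), np.float64(-0.0009197113102365582))
```

Call:
arm_command:
  series:
    - [0.064,-0.006,0.1,0,0,0,1]
    - [0.064,-0.006,0.2,0,0,0,1]
    - [0.064,-0.006,0.3,0,0,0,1]
    - [0.064,-0.006,0.4,0,0,0,1]
    - [0.064,-0.006,0.449,0,0,0,1]
    - [0.064,-0.006,0.449,0,0,0,1]
    - [0.064,-0.006,0.449,0,0,0,1]

```text
clock: 5.47
eef_pos: [566.6, 268.6, 110.0]
ee_rot: [0.0, 1.0, 0.004, -0.001]
ft_force: [0.3, 0.6, -3.6]
width: 59.2
grip_force: 68.7
```

Run:
```python
from h import *
from station import ctrl
fs=[ctrl.grab_frame(n) for n in("scene","side")]
M=np.zeros((600,800,3),np.uint8)
i=cv2.resize(fs[1]["img"][210:320,205:330],None,fx=4,fy=4,interpolation=cv2.INTER_CUBIC);M[:440,:500]=i
i=cv2.resize(fs[0]["img"][130:210,315:415],None,fx=3,fy=3,interpolation=cv2.INTER_CUBIC);M[:240,500:800]=i
f=ctrl.grab_frame("wrist")["img"];M[240:490,500:800]=cv2.resize(f[80:330,170:470],None)
cv2.imwrite("pics/c3.png",M)
o=ctrl.get_obs();print(o["eef_pos"],o["ee_rot"],o["ft_force"],o["joint_positions"])
```

```text
Traceback (most recent call last):
cv2.error: OpenCV(4.12.0) /io/opencv/modules/imgproc/src/resize.cpp:4211: error: (-215:Assertion failed) inv_scale_x > 0 in function 'resize'
```

```bash
cat > mos.py <<'E'
import sys
from h import *
from station import ctrl
fs=[ctrl.grab_frame(n) for n in("scene","side")]
M=np.zeros((600,800,3),np.uint8)
i=cv2.resize(fs[1]["img"][200:320,205:330],None,fx=4,fy=4,interpolation=cv2.INTER_CUBIC);M[:480,:500]=i
i=cv2.resize(fs[0]["img"][130:210,315:415],None,fx=3,fy=3,interpolation=cv2.INTER_CUBIC);M[:240,500:800]=i
M[240:570,500:800]=ctrl.grab_frame("wrist")["img"][20:350,170:470]
cv2.imwrite(sys.argv[1],M)
o=ctrl.get_obs();print(o["eef_pos"],o["ee_rot"],o["ft_force"],o["joint_positions"])
E
python3 mos.py pics/c3.png
```

```text
[567.8524831  269.15018265 112.8226813 ] [-6.47322525e-04  9.99989570e-01  4.15451867e-03  1.78343334e-03] [-0.10234157  0.45903798 -4.99936989] [ 3.83910850e-01  4.20201452e-01  1.25509833e+00 -1.20514364e-04
  1.46250021e+00  1.94641090e+00]
```

View pics/c3.png

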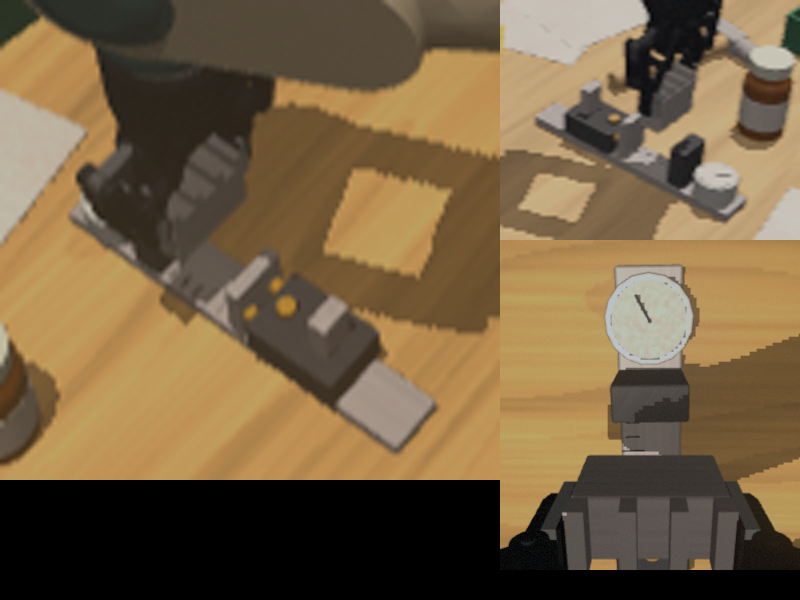

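The block hangs square between the jaws: fixed jaw ahead, carriage behind with a gap of about 59 mm. Lower it.

Call:
arm_command:
  series:
    - [0,0,0.06,0,0,0,1]
    - [0,0,0.12,0,0,0,1]
    - [0,0,0.15,0,0,0,1]
    - [0,0,0.155,0,0,0,1]
    - [0,0,0.155,0,0,0,1]
    - [0,0,0.155,0,0,0,1]

```text
clock: 6.27
eef_pos: [567.6, 269.0, 49.9]
ee_rot: [-0.0, 1.0, 0.004, 0.001]
ft_force: [0.1, 0.2, -5.5]
width: 59.5
grip_force: 69.2
```

Call:
arm_command:
  series:
    - [0,0,0.0025,0,0,0,1]
    - [0,0,0.005,0,0,0,1]
    - [0,0,0.005,0,0,0,1]

```text
clock: 6.52
eef_pos: [567.1, 268.8, 46.9]
ee_rot: [-0.0, 1.0, 0.004, 0.0]
ft_force: [0.6, 0.5, -4.9]
width: 59.3
grip_force: 69.2
```

Call:
arm_command:
  series:
    - [0,0,0.0025,0,0,0,1]
    - [0,0,0.0025,0,0,0,1]

```text
clock: 6.68
eef_pos: [567.4, 269.0, 46.5]
ee_rot: [-0.0, 1.0, 0.004, 0.001]
ft_force: [-0.9, -0.4, -1.4]
width: 59.2
grip_force: 69.7
```

Call:
arm_command:
  series:
    - [0,0,0.0025,0,0,0,1]
    - [0,0,0.0025,0,0,0,1]

```text
clock: 6.85
eef_pos: [567.8, 269.1, 46.5]
ee_rot: [-0.0, 1.0, 0.004, 0.001]
ft_force: [-2.2, -1.5, 5.6]
width: 58.8
grip_force: 70.4
```

Call:
arm_command:
  series:
    - [0,0,0.0025,0,0,0,1]
    - [0,0,0.0025,0,0,0,1]

```text
clock: 7.02
eef_pos: [568.2, 269.3, 46.4]
ee_rot: [-0.001, 1.0, 0.004, 0.002]
ft_force: [-3.4, -2.2, 9.3]
width: 59.3
grip_force: 70.9
```

Seated at TCP z 46.5. Ease off and slide towards the fixed jaw.

Call:
arm_command:
  series:
    - [0,0,-0.0045,0,0,0,1]
    - [0.008,0,-0.0045,0,0,0,1]
    - [0.016,0,-0.0045,0,0,0,1]
    - [0.016,0,-0.0045,0,0,0,1]
    - [0.016,0,-0.0045,0,0,0,1]

```text
clock: 7.43
eef_pos: [574.5, 269.2, 46.5]
ee_rot: [-0.0, 1.0, 0.004, 0.001]
ft_force: [-0.5, 1.2, 5.4]
width: 59.2
grip_force: 70.4
```

Call:
arm_command:
  series:
    - [0.004,0,0,0,0,0,1]
    - [0.004,0,0,0,0,0,1]

```text
clock: 7.6
eef_pos: [575.8, 269.2, 46.5]
ee_rot: [-0.0, 1.0, 0.004, 0.001]
ft_force: [-2.0, -0.0, 5.6]
width: 59.2
grip_force: 70.5
```

Call:
arm_command:
  series:
    - [0.003,0,0,0,0,0,1]
    - [0.003,0,0,0,0,0,1]

```text
clock: 7.77
eef_pos: [576.9, 269.3, 46.4]
ee_rot: [-0.0, 1.0, 0.004, 0.001]
ft_force: [-2.5, 0.3, 7.0]
width: 59.1
grip_force: 70.6
```

Call:
arm_command:
  series:
    - [0.004,0,0,0,0,0,1]
    - [0.004,0,0,0,0,0,1]

```text
clock: 7.93
eef_pos: [577.2, 269.3, 46.4]
ee_rot: [-0.0, 1.0, 0.004, -0.001]
ft_force: [-11.2, -0.9, 11.3]
width: 59.6
grip_force: 71.1
```

Call:
arm_command:
  series:
    - [0.003,0,0,0,0,0,1]
    - [0.003,0,0,0,0,0,1]

```text
clock: 8.1
eef_pos: [577.3, 269.3, 46.5]
ee_rot: [0.0, 1.0, 0.005, -0.002]
ft_force: [-16.8, -3.0, 16.1]
width: 59.3
grip_force: 71.7
```

Call:
arm_command:
  series:
    - [0.003,0,0,0,0,0,1]
    - [0.003,0,0,0,0,0,1]

```text
clock: 8.27
eef_pos: [577.3, 269.3, 46.5]
ee_rot: [0.001, 1.0, 0.005, -0.004]
ft_force: [-24.5, -6.1, 19.5]
width: 58.9
grip_force: 72.0
```

Contact with the fixed jaw at TCP x 577.3 (expected 577). Ease the push, release and lift.

Call:
arm_command:
  series:
    - [-0.0075,0,-0.0015,0,0,0,1]
    - [-0.0075,0,-0.0015,0,0,0,1]

```text
clock: 8.43
eef_pos: [577.2, 269.2, 46.5]
ee_rot: [-0.0, 1.0, 0.004, 0.0]
ft_force: [-6.5, 0.0, 7.7]
width: 59.2
grip_force: 70.4
```

Call:
arm_command:
  series:
    - [0,0,0,0,0,0,-1]
    - [0,0,0,0,0,0,-1]
    - [0,0,0,0,0,0,-1]
    - [0,0,0,0,0,0,-1]
    - [0,0,0,0,0,0,-1]
    - [0,0,0,0,0,0,-1]

```text
clock: 8.93
eef_pos: [577.2, 268.8, 45.7]
ee_rot: [0.0, 1.0, 0.004, 0.0]
ft_force: [0.2, 0.5, -0.4]
width: 85.3
grip_force: 0.0
```

Call:
arm_command:
  series:
    - [0,0,-0.05,0,0,0,-1]
    - [0,0,-0.13,0,0,0,-1]
    - [0,0,-0.23,0,0,0,-1]
    - [0,0,-0.27,0,0,0,-1]
    - [0,0,-0.27,0,0,0,-1]
    - [0,0,-0.27,0,0,0,-1]

```text
clock: 9.43
eef_pos: [577.7, 269.1, 155.2]
ee_rot: [-0.0, 1.0, 0.004, 0.001]
ft_force: [0.2, -0.7, 0.2]
width: 85.4
grip_force: 0.0
```

```bash
python3 mos.py pics/c4.png
```

```text
[576.40536028 268.57862397 151.70904753] [ 6.63022390e-04  9.99990214e-01  4.07640606e-03 -1.58583879e-03] [ 0.26892446 -0.17075874 -0.15276071] [ 3.78013012e-01  4.15606980e-01  1.18136543e+00 -7.58707732e-05
  1.54805713e+00  1.94065835e+00]
```

View pics/c4.png

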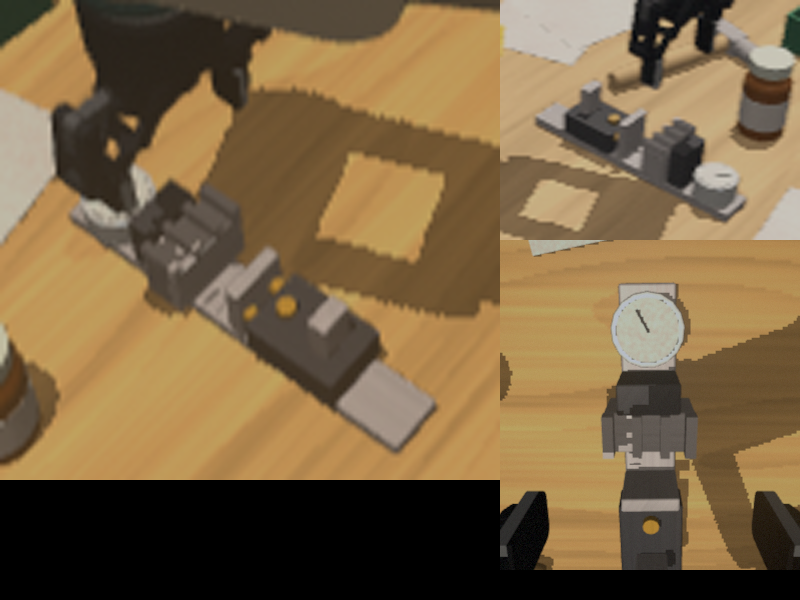

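The block stands flat against the fixed jaw, and the carriage is about 31 mm from it. Next I'll pinch the tab across its 24 mm width in the present orientation.

Run:
```python
from h import *
from station import ctrl
print(rel(ctrl.get_obs(),[467.3,267.7,150],.0117+np.pi/2))
```

```text
(array([-0.2728, -0.    ,  0.0051]), np.float64(-0.0016926449756022933))
```

Call:
arm_command:
  series:
    - [-0.1,0,0,0,0,0,-1]
    - [-0.2,0,0,0,0,0,-1]
    - [-0.273,0,0,0,0,0,-1]
    - [-0.273,0,0,0,0,0,-1]
    - [-0.273,0,0,0,0,0,-1]
    - [-0.273,0,0,0,0,0,-1]

```text
clock: 10.08
eef_pos: [468.2, 267.9, 153.4]
ee_rot: [0.0, 1.0, 0.004, -0.0]
ft_force: [0.0, 0.2, -0.0]
width: 85.2
grip_force: 0.0
```

Run:
```python
from h import *
from station import ctrl
f=ctrl.grab_frame("wrist");o=ctrl.get_obs();print(o["eef_pos"],rel(o,[467.3,267.7,68],.0117+np.pi/2))
q=[541.3,268.6,.0117]
im=f["img"].copy()
for T in(26,):
  P=proj(f,place(q,[(x,y,75) for x,y in((-107+T,12),(-93+T,12),(-93+T,-12),(-107+T,-12))]+[(-35+T,20,60),(-35+T,-20,60)]))
  for p in P: cv2.circle(im,tuple(p.round().astype(int).tolist()),2,(0,0,255),-1)
print(P.round())
cv2.imwrite("pics/w5.png",cv2.resize(im[50:350,190:450],None,fx=2,fy=2))
```

```text
[468.60392264 267.91562181 153.53161508] (array([-0.0033,  0.0005,  0.2138]), np.float64(-0.0018340625281104972))
[[299. 238.]
 [299. 216.]
 [339. 216.]
 [339. 238.]
 [284. 114.]
 [353. 113.]]
```

View pics/w5.png

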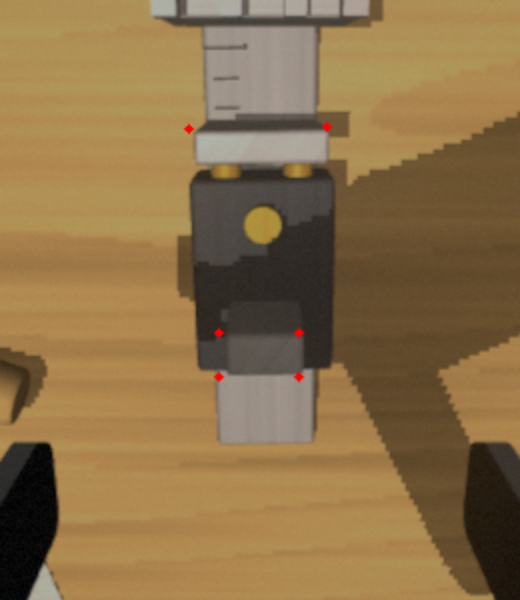

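The tab is seen at crop (228–302, 335–373), within about 1.5 mm of the prediction, so travel is about 27 mm. Descend and pinch.

Call:
arm_command:
  series:
    - [0,0.003,0.08,0,0,0,-1]
    - [0,0.003,0.16,0,0,0,-1]
    - [0,0.003,0.2,0,0,0,-1]
    - [0,0.003,0.212,0,0,0,-1]
    - [0,0.003,0.212,0,0,0,-1]
    - [0,0.003,0.212,0,0,0,-1]

```text
clock: 10.63
eef_pos: [469.0, 267.0, 70.0]
ee_rot: [-0.0, 1.0, 0.004, 0.001]
ft_force: [0.8, 0.1, 0.7]
width: 85.2
grip_force: 0.0
```

Call:
arm_command:
  series:
    - [0,0,0,0,0,0,1]
    - [0,0,0,0,0,0,1]
    - [0,0,0,0,0,0,1]
    - [0,0,0,0,0,0,1]
    - [0,0,0,0,0,0,1]
    - [0,0,0,0,0,0,1]
    - [0,0,0,0,0,0,1]
    - [0,0,0,0,0,0,1]
    - [0,0,0,0,0,0,1]
    - [0,0,0,0,0,0,1]
  newtons: 40

```text
clock: 11.47
eef_pos: [468.1, 266.8, 69.6]
ee_rot: [0.0, 1.0, 0.004, 0.0]
ft_force: [-3.0, -1.9, 4.8]
width: 23.0
grip_force: 40.6
```

Call:
arm_command:
  series:
    - [0.006,0,0,0,0,0,1]
    - [0.013,0,0,0,0,0,1]
    - [0.02,0,0,0,0,0,1]
    - [0.027,0,0,0,0,0,1]
    - [0.034,0,0,0,0,0,1]
    - [0.041,0,0,0,0,0,1]
    - [0.048,0,0,0,0,0,1]
    - [0.054,0,0,0,0,0,1]
    - [0.06,0,0,0,0,0,1]
    - [0.065,0,0,0,0,0,1]
    - [0.065,0,0,0,0,0,1]

```text
clock: 12.38
eef_pos: [494.0, 267.4, 69.6]
ee_rot: [-0.0, 1.0, 0.004, -0.0]
ft_force: [-2.3, 0.4, 5.8]
width: 23.2
grip_force: 40.8
```

Call:
arm_command:
  series:
    - [0.003,0,0,0,0,0,1]
    - [0.003,0,0,0,0,0,1]
    - [0.003,0,0,0,0,0,1]

```text
clock: 12.63
eef_pos: [495.0, 267.4, 69.7]
ee_rot: [-0.0, 1.0, 0.004, -0.0]
ft_force: [-3.3, -0.4, 5.8]
width: 23.2
grip_force: 40.8
```

Call:
arm_command:
  series:
    - [0.003,0,0,0,0,0,1]
    - [0.003,0,0,0,0,0,1]
    - [0.003,0,0,0,0,0,1]

```text
clock: 12.88
eef_pos: [496.1, 267.5, 69.6]
ee_rot: [-0.0, 1.0, 0.004, -0.0]
ft_force: [-4.3, -0.1, 6.5]
width: 23.4
grip_force: 40.8
```

Call:
arm_command:
  series:
    - [0.003,0,0,0,0,0,1]
    - [0.003,0,0,0,0,0,1]
    - [0.003,0,0,0,0,0,1]

```text
clock: 13.13
eef_pos: [497.3, 267.5, 69.7]
ee_rot: [-0.0, 1.0, 0.004, -0.0]
ft_force: [-4.4, 0.1, 5.7]
width: 23.5
grip_force: 40.8
```

Call:
arm_command:
  series:
    - [0.003,0,0,0,0,0,1]
    - [0.003,0,0,0,0,0,1]
    - [0.003,0,0,0,0,0,1]

```text
clock: 13.38
eef_pos: [498.5, 267.5, 69.7]
ee_rot: [-0.0, 1.0, 0.004, -0.0]
ft_force: [-3.5, -0.6, 6.0]
width: 23.6
grip_force: 40.8
```

Call:
arm_command:
  series:
    - [0.003,0,0,0,0,0,1]
    - [0.003,0,0,0,0,0,1]
    - [0.003,0,0,0,0,0,1]

```text
clock: 13.63
eef_pos: [499.6, 267.5, 69.6]
ee_rot: [-0.0, 1.0, 0.004, -0.0]
ft_force: [-4.8, 0.7, 6.8]
width: 23.1
grip_force: 40.8
```

Call:
arm_command:
  series:
    - [0.003,0,0,0,0,0,1]
    - [0.003,0,0,0,0,0,1]
    - [0.003,0,0,0,0,0,1]

```text
clock: 13.88
eef_pos: [500.6, 267.6, 69.7]
ee_rot: [-0.0, 1.0, 0.004, -0.001]
ft_force: [-6.3, 1.8, 7.8]
width: 23.0
grip_force: 40.9
```

Call:
arm_command:
  series:
    - [0.003,0,0,0,0,0,1]
    - [0.003,0,0,0,0,0,1]
    - [0.003,0,0,0,0,0,1]

```text
clock: 14.13
eef_pos: [501.5, 267.6, 69.6]
ee_rot: [-0.0, 1.0, 0.004, -0.001]
ft_force: [-7.7, -0.4, 8.4]
width: 23.6
grip_force: 41.1
```

Call:
arm_command:
  series:
    - [0.0025,0,0,0,0,0,1]
    - [0.0025,0,0,0,0,0,1]
    - [0.0025,0,0,0,0,0,1]

```text
clock: 14.38
eef_pos: [502.2, 267.6, 69.6]
ee_rot: [-0.0, 1.0, 0.004, -0.001]
ft_force: [-9.2, -0.8, 9.1]
width: 23.2
grip_force: 41.2
```

Call:
arm_command:
  series:
    - [0.002,0,0,0,0,0,1]
    - [0.002,0,0,0,0,0,1]
    - [0.002,0,0,0,0,0,1]
    - [0.002,0,0,0,0,0,1]

```text
clock: 14.72
eef_pos: [502.8, 267.7, 69.6]
ee_rot: [-0.0, 1.0, 0.005, -0.002]
ft_force: [-10.4, 0.3, 10.1]
width: 23.3
grip_force: 41.3
```

```bash
python3 mos.py pics/c6.png
```

```text
[502.81188547 267.62482144  69.6131039 ] [-1.14639745e-04  9.99988631e-01  4.49348791e-03 -1.59154966e-03] [-10.98813252  -0.08301819   9.9610776 ] [4.23606797e-01 3.14222136e-01 1.48111385e+00 1.54256101e-03
 1.34907123e+00 1.98507476e+00]
```

View pics/c6.png

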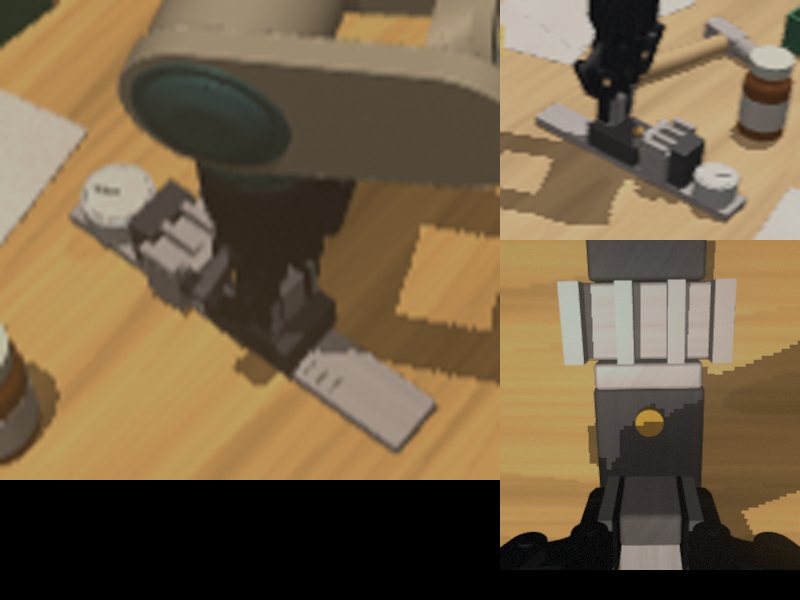

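The block is clamped between the jaws, with 11 N on the hand and the plunger about half-way in. Hold briefly, draw the carriage back, release and rise.

Call:
arm_command:
  series:
    - [0,0,0,0,0,0,1]
    - [0,0,0,0,0,0,1]
    - [0,0,0,0,0,0,1]
    - [0,0,0,0,0,0,1]
    - [0,0,0,0,0,0,1]
    - [0,0,0,0,0,0,1]

```text
clock: 15.37
eef_pos: [502.8, 267.6, 69.6]
ee_rot: [-0.0, 1.0, 0.005, -0.002]
ft_force: [-10.6, -1.4, 9.5]
width: 23.3
grip_force: 41.3
```

Call:
arm_command:
  series:
    - [-0.006,0,0,0,0,0,1]
    - [-0.012,0,0,0,0,0,1]
    - [-0.02,0,0,0,0,0,1]
    - [-0.028,0,0,0,0,0,1]
    - [-0.036,0,0,0,0,0,1]
    - [-0.044,0,0,0,0,0,1]
    - [-0.052,0,0,0,0,0,1]
    - [-0.06,0,0,0,0,0,1]
    - [-0.06,0,0,0,0,0,1]
    - [-0.06,0,0,0,0,0,1]

```text
clock: 16.2
eef_pos: [480.6, 267.1, 69.6]
ee_rot: [-0.0, 1.0, 0.004, 0.001]
ft_force: [3.2, 2.1, 4.5]
width: 23.6
grip_force: 40.6
```

Call:
arm_command:
  series:
    - [0,0,0,0,0,0,-1]
    - [0,0,0,0,0,0,-1]
    - [0,0,0,0,0,0,-1]
    - [0,0,0,0,0,0,-1]
    - [0,0,0,0,0,0,-1]
    - [0,0,0,0,0,0,-1]
    - [0,0,-0.05,0,0,0,-1]
    - [0,0,-0.13,0,0,0,-1]
    - [0,0,-0.2,0,0,0,-1]
    - [0,0,-0.2,0,0,0,-1]
    - [0,0,-0.2,0,0,0,-1]

```text
clock: 17.12
eef_pos: [481.0, 267.3, 151.0]
ee_rot: [-0.001, 1.0, 0.004, 0.002]
ft_force: [-1.3, 0.3, -0.3]
width: 85.3
grip_force: 0.0
```

Run:
```python
from h import *
from station import ctrl
o=ctrl.get_obs();f=ctrl.grab_frame("wrist");cv2.imwrite("pics/w7.png",f["img"])
print(rel(o,[577.3,269.2,150],.0117+np.pi/2))
P=proj(f,place([577.3,269.2,.0117],[(14,-30,62),(-14,-30,62),(-14,30,62),(14,30,62)])).round();print(P)
g=cv2.cvtColor(f["img"],cv2.COLOR_BGR2GRAY);v0,v1=int(P[:,1].min()),int(P[:,1].max());vm=(v0+v1)//2;um=int(P[:,0].mean())
print("rows@ridge col",um,v0-12,g[max(0,v0-12):v1+14,um-3].tolist());
for v in(v0+3,v1-4):print("cols",v,int(P[:,0].min())-10,g[v,int(P[:,0].min())-10:int(P[:,0].max())+10].tolist())
```

```text
(array([ 0.2408, -0.0028,  0.0034]), np.float64(-0.0016671895864898245))
[[373.  25.]
 [371.  81.]
 [263.  81.]
 [260.  26.]]
rows@ridge col 316 13 [72, 76, 73, 74, 75, 76, 73, 73, 72, 74, 75, 75, 70, 62, 51, 44, 46, 71, 104, 119, 130, 129, 128, 129, 129, 130, 129, 128, 128, 126, 126, 128, 128, 131, 128, 129, 129, 129, 130, 129, 127, 128, 131, 127, 128, 127, 126, 128, 129, 132, 131, 132, 133, 135, 131, 132, 131, 131, 129, 131, 131, 133, 130, 131, 130, 130, 132, 126, 113, 102, 111, 150, 149, 151, 151, 154, 149, 151, 151, 147, 135, 136]
cols 28 250 [141, 138, 143, 140, 140, 140, 139, 140, 141, 142, 142, 150, 159, 165, 166, 166, 166, 165, 167, 165, 165, 165, 165, 165, 157, 138, 131, 138, 140, 139, 139, 126, 91, 55, 49, 48, 50, 49, 45, 45, 49, 47, 47, 48, 48, 39, 51, 120, 171, 166, 167, 166, 168, 166, 167, 167, 169, 168, 137, 47, 43, 40, 44, 44, 45, 41, 44, 44, 40, 44, 40, 41, 42, 41, 43, 44, 40, 39, 44, 44, 74, 134, 163, 165, 163, 164, 163, 163, 162, 164, 163, 152, 106, 43, 44, 43, 43, 46, 43, 44, 46, 45, 51, 69, 82, 80, 82, 80, 81, 79, 91, 136, 161, 161, 160, 160, 162, 160, 159, 160, 161, 160, 158, 158, 146, 135, 138, 137, 136, 136, 136, 137, 136]
cols 77 250 [148, 149, 144, 147, 146, 148, 149, 146, 147, 147, 147, 146, 147, 147, 156, 171, 176, 178, 175, 177, 176, 175, 176, 177, 174, 176, 168, 127, 66, 77, 89, 88, 129, 170, 170, 171, 170, 171, 171, 170, 169, 171, 169, 169, 172, 169, 169, 169, 170, 173, 173, 173, 172, 175, 174, 174, 172, 173, 174, 147, 95, 92, 92, 130, 167, 170, 168, 169, 168, 166, 169, 169, 166, 167, 168, 169, 168, 166, 168, 167, 156, 154, 171, 170, 169, 170, 167, 167, 169, 169, 168, 160, 131, 94, 128, 167, 165, 167, 166, 164, 163, 166, 166, 166, 164, 164, 164, 162, 129, 76, 126, 166, 166, 165, 165, 165, 166, 162, 165, 164, 165, 166, 144, 99, 86, 88, 87, 88, 86, 87, 113, 142, 142]
```

Call:
arm_command:
  series:
    - [0.1,-0.003,0,0,0,0,-1]
    - [0.2,-0.003,0,0,0,0,-1]
    - [0.241,-0.003,0,0,0,0,-1]
    - [0.241,-0.003,0,0,0,0,-1]
    - [0.241,-0.003,0.08,0,0,0,-1]
    - [0.241,-0.003,0.16,0,0,0,-1]
    - [0.241,-0.003,0.22,0,0,0,-1]
    - [0.241,-0.003,0.261,0,0,0,-1]
    - [0.241,-0.003,0.261,0,0,0,-1]
    - [0.241,-0.003,0.261,0,0,0,-1]

```text
clock: 18.0
eef_pos: [575.1, 268.6, 43.0]
ee_rot: [0.001, 1.0, 0.004, -0.002]
ft_force: [-0.6, -0.4, 0.7]
width: 85.4
grip_force: 0.0
```

Call:
arm_command:
  series:
    - [0,0,0,0,0,0,1]
    - [0,0,0,0,0,0,1]
    - [0,0,0,0,0,0,1]
    - [0,0,0,0,0,0,1]
    - [0,0,0,0,0,0,1]
    - [0,0,0,0,0,0,1]
    - [0,0,0,0,0,0,1]
    - [0,0,0,0,0,0,1]
  newtons: 60

```text
clock: 18.67
eef_pos: [577.3, 269.4, 47.0]
ee_rot: [-0.001, 1.0, 0.004, 0.001]
ft_force: [-2.8, -0.3, 6.7]
width: 58.9
grip_force: 68.5
```

Call:
arm_command:
  series:
    - [-0.01,0,0,0,0,0,1]
    - [-0.012,0,-0.05,0,0,0,1]
    - [-0.012,0,-0.13,0,0,0,1]
    - [-0.012,0,-0.23,0,0,0,1]
    - [-0.012,0,-0.27,0,0,0,1]
    - [-0.012,0,-0.27,0,0,0,1]
    - [-0.012,0,-0.27,0,0,0,1]

```text
clock: 19.25
eef_pos: [571.5, 268.8, 152.1]
ee_rot: [0.0, 1.0, 0.004, -0.0]
ft_force: [-0.2, -0.1, -7.1]
width: 59.5
grip_force: 67.5
```

Run:
```python
from h import *
from station import ctrl
o=ctrl.get_obs();print(o["eef_pos"],o["ee_rot"],o["ft_force"],rel(o,[546,32,150],-.965))
```

```text
[571.45066625 268.7710032  152.10602983] [ 6.02591324e-05  9.99991613e-01  4.09475487e-03 -5.88872519e-05] [-0.19790371 -0.14139703 -7.10021982] (array([-0.0685,  0.5914,  0.0053]), np.float64(-0.2853362225474341))
```

Call:
arm_command:
  series:
    - [-0.0685,0.591,0,0,0,-0.285,1]
    - [-0.0685,0.591,0,0,0,-0.285,1]
    - [-0.0685,0.591,0,0,0,-0.285,1]
    - [-0.0685,0.591,0,0,0,-0.285,1]
    - [-0.0685,0.591,0,0,0,-0.285,1]
    - [-0.0685,0.591,0,0,0,-0.285,1]
    - [-0.0685,0.591,0.08,0,0,-0.285,1]
    - [-0.0685,0.591,0.16,0,0,-0.285,1]
    - [-0.0685,0.591,0.24,0,0,-0.285,1]
    - [-0.0685,0.591,0.28,0,0,-0.285,1]
    - [-0.0685,0.591,0.28,0,0,-0.285,1]
    - [-0.0685,0.591,0.28,0,0,-0.285,1]

```text
clock: 20.25
eef_pos: [543.8, 32.2, 36.8]
ee_rot: [-0.001, 0.955, 0.298, -0.003]
ft_force: [-0.5, 0.2, -5.7]
width: 59.3
grip_force: 72.2
```

Call:
arm_command:
  series:
    - [0,0,0.005,0,0,0,1]
    - [0,0,0.01,0,0,0,1]
    - [0,0,0.01,0,0,0,1]

```text
clock: 20.5
eef_pos: [545.5, 32.2, 35.5]
ee_rot: [-0.0, 0.955, 0.298, -0.001]
ft_force: [-0.7, -0.5, -6.0]
width: 59.2
grip_force: 72.1
```

Call:
arm_command:
  series:
    - [0,0,0.003,0,0,0,1]
    - [0,0,0.003,0,0,0,1]

```text
clock: 20.67
eef_pos: [546.1, 32.3, 35.2]
ee_rot: [-0.0, 0.955, 0.298, -0.0]
ft_force: [-0.2, 0.2, -5.6]
width: 59.1
grip_force: 72.1
```

Call:
arm_command:
  series:
    - [0,0,0.003,0,0,0,1]
    - [0,0,0.003,0,0,0,1]

```text
clock: 20.83
eef_pos: [546.2, 32.2, 34.2]
ee_rot: [0.0, 0.955, 0.298, -0.0]
ft_force: [0.0, -0.1, -4.7]
width: 59.7
grip_force: 72.1
```

Call:
arm_command:
  series:
    - [0,0,0.002,0,0,0,1]
    - [0,0,0.002,0,0,0,1]

```text
clock: 21.0
eef_pos: [546.2, 32.2, 33.4]
ee_rot: [0.0, 0.955, 0.298, -0.0]
ft_force: [-0.2, -0.7, -3.4]
width: 59.2
grip_force: 72.1
```

Call:
arm_command:
  series:
    - [0,0,0.002,0,0,0,1]
    - [0,0,0.002,0,0,0,1]
    - [0,0,0.002,0,0,0,-1]
    - [0,0,0.002,0,0,0,-1]
    - [0,0,0.002,0,0,0,-1]
    - [0,0,0.002,0,0,0,-1]
    - [0,0,0.002,0,0,0,-1]
    - [0,0,0.002,0,0,0,-1]

```text
clock: 21.67
eef_pos: [546.4, 32.2, 32.8]
ee_rot: [0.0, 0.955, 0.298, 0.0]
ft_force: [-1.7, 0.5, -0.5]
width: 85.5
grip_force: 0.0
```

Call:
arm_command:
  series:
    - [0,0,-0.06,0,0,0,-1]
    - [0,0,-0.15,0,0,0,-1]
    - [0,0,-0.25,0,0,0,-1]
    - [0,0,-0.35,0,0,0,-1]
    - [0,0,-0.45,0,0,0,-1]
    - [0,0,-0.54,0,0,0,-1]
    - [0,0,-0.54,0,0,0,-1]

```text
clock: 22.25
eef_pos: [548.6, 32.3, 258.1]
ee_rot: [0.002, 0.955, 0.298, 0.007]
ft_force: [0.8, -0.0, 1.4]
width: 85.6
grip_force: 0.0
```

Run:
```python
from h import *
from station import ctrl
o=ctrl.get_obs();print(o["eef_pos"],o["ee_rot"],o["joint_positions"],rel(o,[577.7,-221.7,250],.606))
f=ctrl.grab_frame("wrist");cv2.imwrite("pics/w8.png",f["img"])
```

```text
[548.56758103  32.25842871 258.09862952] [0.00228177 0.9545407  0.29799097 0.00694407] [-8.41895232e-03  1.09768547e-01  1.33049036e+00 -9.51205605e-05
  1.68671523e+00  9.57174367e-01] (array([-0.3016,  0.5634,  0.0214]), np.float64(0.7495897530715329))
```

Call:
arm_command:
  series:
    - [-0.3016,0.5634,0.0214,0,0,-0.75,-1]
    - [-0.3016,0.5634,0.0214,0,0,-0.75,-1]
    - [-0.3016,0.5634,0.0214,0,0,-0.75,-1]
    - [-0.3016,0.5634,0.0214,0,0,-0.75,-1]
    - [-0.3016,0.5634,0.0214,0,0,-0.75,-1]
    - [-0.3016,0.5634,0.0214,0,0,-0.75,-1]
    - [-0.3016,0.5634,0.0214,0,0,-0.75,-1]
    - [-0.3016,0.5634,0.0214,0,0,-0.75,-1]
    - [-0.3016,0.5634,0.0214,0,0,-0.75,-1]
    - [-0.3016,0.5634,0.0214,0,0,-0.75,-1]
    - [-0.3016,0.5634,0.0214,0,0,-0.75,-1]
    - [-0.3016,0.5634,0.0214,0,0,-0.75,-1]

```text
clock: 23.3
eef_pos: [574.9, -221.7, 238.4]
ee_rot: [-0.001, 0.511, 0.86, -0.0]
ft_force: [-0.4, -0.4, 0.5]
width: 85.7
grip_force: 0.0
```

Call:
arm_command:
  series:
    - [0,0,0,0,0,-0.04,-1]
    - [0,0,0,0,0,-0.04,-1]
    - [0,0,0,0,0,-0.04,-1]

```text
clock: 23.55
eef_pos: [575.0, -221.6, 238.9]
ee_rot: [-0.001, 0.478, 0.878, -0.0]
ft_force: [-0.5, 0.2, -0.0]
width: 85.3
grip_force: 0.0
```

Run:
```python
from h import *
from station import ctrl
f=ctrl.grab_frame("wrist");cv2.imwrite("pics/w9.png",f["img"]);np.savez("w9.npz",**f)
o=ctrl.get_obs();print(o["eef_pos"],o["ee_rot"],o["joint_positions"],rel(o,o["eef_pos"],.606))
print("cam",-np.asarray(f["R"]).T@f["t"])
q=[577.7,-221.7,.606]
C=proj(f,place(q,[(50,-60,26),(-50,-60,26),(-50,60,26),(50,60,26)]));S=proj(f,place(q,[(40,-50,27),(-40,-50,27),(-40,50,27),(40,50,27)]))
print(C.round(),S.round())
h=cv2.cvtColor(f["img"],cv2.COLOR_BGR2HSV)
m=((h[...,1]<60)).astype(np.uint8); box=np.zeros_like(m);cv2.fillConvexPoly(box,(C.mean(0)+1.4*(C-C.mean(0))).astype(int),1)
m&=box
n,l,st,ce=cv2.connectedComponentsWithStats(m);k=[(s[4],c.round(1).tolist(),s[:4].tolist()) for s,c in zip(st[1:],ce[1:]) if s[4]>300];print(k)
b=((h[...,2]>130)&(h[...,1]<60)).astype(np.uint8)&box
n,l,st,ce=cv2.connectedComponentsWithStats(b);print([(s[4],c.round(1).tolist(),s[:4].tolist()) for s,c in zip(st[1:],ce[1:]) if s[4]>8])
cnt,_=cv2.findContours(m,cv2.RETR_EXTERNAL,cv2.CHAIN_APPROX_NONE);c=max(cnt,key=cv2.contourArea);print(cv2.approxPolyDP(c,6,True)[:,0].tolist())
```

```text
[ 575.0694902  -221.67624309  239.17725743] [-6.67573593e-04  4.78254391e-01  8.78221091e-01 -7.83404092e-05] [-4.27806267e-01  3.17005823e-01  1.13004370e+00 -6.22448189e-05
  1.69588602e+00 -1.00127813e+00] (array([0., 0., 0.]), np.float64(-0.015534525427095118))
cam [ 530.45808309 -154.34231258  358.97450722]
[[375. 232.]
 [276. 235.]
 [267. 113.]
 [377. 109.]] [[365. 223.]
 [285. 226.]
 [279. 124.]
 [366. 121.]]
[(np.int32(12182), [322.2, 169.1], [268, 110, 109, 133])]
[(np.int32(104), [322.0, 120.3], [318, 115, 9, 12]), (np.int32(149), [365.3, 123.3], [359, 117, 14, 14]), (np.int32(145), [279.1, 124.1], [273, 118, 13, 14])]
[[268, 112], [274, 231], [322, 242], [343, 231], [321, 220], [306, 225], [308, 209], [328, 219], [325, 213], [341, 210], [345, 231], [371, 231], [376, 111]]
```

Run:
```python
from h import *
f=dict(np.load("w9.npz"));g=cv2.cvtColor(f["img"],cv2.COLOR_BGR2GRAY);sat=cv2.cvtColor(f["img"],cv2.COLOR_BGR2HSV)[...,1]
P=[]
for u,v in((365,223),(285,226),(279,124),(365,123)):
    w=g[v-13:v+14,u-13:u+14];t=(int(w.max())+int(np.median(w)))/2
    b=((w>t)&(sat[v-13:v+14,u-13:u+14]<70)).astype(np.uint8);n,l,st,ce=cv2.connectedComponentsWithStats(b)
    c=[(int(s[4]),(x+[u-13,v-13]).round(1).tolist()) for s,x in zip(st[1:],ce[1:]) if s[4]>15];print(t,c)
    P.append(c)
# edges of grey/wood along holder top, via saturation profiles
for v in(140,170,200): r=sat[v].astype(int);print(v,"L",[(u,r[u]) for u in range(262,286)][::2],"R",[(u,r[u]) for u in range(364,388)][::2])
for u in(295,350): c=sat[:,u].astype(int);print(u,"T",[(v,c[v]) for v in range(102,122)][::2],"B",[(v,c[v],g[v,u]) for v in range(222,252)][::2])
```

```text
119.0 []
79.5 [(95, [283.5, 224.6])]
144.5 [(133, [279.0, 124.0])]
146.0 [(129, [365.2, 123.3])]
140 L [(262, np.int64(139)), (264, np.int64(137)), (266, np.int64(138)), (268, np.int64(116)), (270, np.int64(27)), (272, np.int64(30)), (274, np.int64(20)), (276, np.int64(27)), (278, np.int64(30)), (280, np.int64(33)), (282, np.int64(17)), (284, np.int64(11))] R [(364, np.int64(22)), (366, np.int64(22)), (368, np.int64(26)), (370, np.int64(24)), (372, np.int64(20)), (374, np.int64(24)), (376, np.int64(97)), (378, np.int64(127)), (380, np.int64(128)), (382, np.int64(132)), (384, np.int64(132)), (386, np.int64(135))]
170 L [(262, np.int64(133)), (264, np.int64(130)), (266, np.int64(134)), (268, np.int64(137)), (270, np.int64(108)), (272, np.int64(20)), (274, np.int64(24)), (276, np.int64(16)), (278, np.int64(24)), (280, np.int64(27)), (282, np.int64(16)), (284, np.int64(25))] R [(364, np.int64(16)), (366, np.int64(25)), (368, np.int64(19)), (370, np.int64(18)), (372, np.int64(24)), (374, np.int64(52)), (376, np.int64(130)), (378, np.int64(132)), (380, np.int64(130)), (382, np.int64(129)),
[... 1392 characters left out ...]
4(129)), (108, np.int64(129)), (110, np.int64(54)), (112, np.int64(22)), (114, np.int64(21)), (116, np.int64(19)), (118, np.int64(19)), (120, np.int64(18))] B [(222, np.int64(37), np.uint8(65)), (224, np.int64(41), np.uint8(64)), (226, np.int64(42), np.uint8(63)), (228, np.int64(34), np.uint8(66)), (230, np.int64(34), np.uint8(65)), (232, np.int64(60), np.uint8(70)), (234, np.int64(137), np.uint8(90)), (236, np.int64(143), np.uint8(88)), (238, np.int64(133), np.uint8(140)), (240, np.int64(131), np.uint8(154)), (242, np.int64(132), np.uint8(152)), (244, np.int64(131), np.uint8(154)), (246, np.int64(134), np.uint8(153)), (248, np.int64(134), np.uint8(152)), (250, np.int64(134), np.uint8(153))]
```

Run:
```python
from h import *
from station import ctrl
f=dict(np.load("w9.npz"))
E=[(((-50,-60,26),(-50,60,26)),[(268.7,140),(270.4,170),(272,200)]),(((50,-60,26),(50,60,26)),[(375.5,140),(374.4,170),(373.1,200)]),
   (((-50,60,0),(50,60,0)),[(295,109.8),(350,109.3)]),(((-50,-60,26),(50,-60,26)),[(295,233),(350,232.3)])]
def r(q):
    o=[]
    for L,P in E:
        a,b=proj(f,place(q,L));n=np.array([-(b-a)[1],(b-a)[0]])/np.hypot(*(b-a));o+=[(np.array(p)-a)@n for p in P]
    return o
s=least_squares(r,[577,-221,.606]);q=s.x;print("holder",q,np.round(s.fun,1))
print("screws",proj(f,place(q,[(-40,-50,28),(-40,50,28),(40,50,28)])).round(1),"obs (283.5,224.6),(279,124),(365.2,123.3)")
o=ctrl.get_obs();print(rel(o,[546.3,32.2,120],q[2]))
```

```text
holder [ 576.3664708  -222.3434941     0.58316531] [ 0.4  0.4  0.4 -0.4 -0.3 -0.5  0.4  0.5 -0.4 -0.6]
screws [[282.7 225. ]
 [278.  122.9]
 [365.9 122. ]] obs (283.5,224.6),(279,124),(365.2,123.3)
(array([0.5719, 0.2842, 0.2984]), np.float64(-0.004631763855860442))
```

Holder fitted at (576.4, −222.3), yaw 0.583, to within 0.6 px. Go back and regrip the block by its long sides.

Call:
arm_command:
  series:
    - [0.572,0.284,0,0,0,-0.015,-1]
    - [0.572,0.284,0,0,0,-0.015,-1]
    - [0.572,0.284,0,0,0,-0.015,-1]
    - [0.572,0.284,0.05,0,0,-0.015,-1]
    - [0.572,0.284,0.1,0,0,-0.015,-1]
    - [0.572,0.284,0.15,0,0,-0.015,-1]
    - [0.572,0.284,0.25,0,0,-0.015,-1]
    - [0.572,0.284,0.298,0,0,-0.015,-1]
    - [0.572,0.284,0.298,0,0,-0.015,-1]
    - [0.572,0.284,0.298,0,0,-0.015,-1]
    - [0.572,0.284,0.298,0,0,-0.015,-1]

```text
clock: 24.52
eef_pos: [547.0, 31.4, 123.3]
ee_rot: [0.001, 0.464, 0.886, 0.001]
ft_force: [-0.0, -0.2, 1.3]
width: 85.6
grip_force: 0.0
```

Run:
```python
from h import *
from station import ctrl
f=ctrl.grab_frame("wrist");cv2.imwrite("pics/w10.png",f["img"])
o=ctrl.get_obs();print(o["eef_pos"],o["ee_rot"],rel(o,[546.3,32.2,44],.605))
P=proj(f,place([546.3,32.2,.605],[(14,-30,50),(-14,-30,50),(-14,30,50),(14,30,50)]));print(P.round())
sat=cv2.cvtColor(f["img"],cv2.COLOR_BGR2HSV)[...,1];m=(sat<70).astype(np.uint8);c=P.mean(0);w=np.zeros_like(m);cv2.fillConvexPoly(w,(c+1.6*(P-c)).astype(int),1)
n,l,st,ce=cv2.connectedComponentsWithStats(m&w);print(st[1:][st[1:,4]>300].tolist())
```

```text
[547.36052729  31.27506562 123.91630925] [0.00208882 0.46384807 0.88591178 0.00095919] (array([ 0.004 , -0.0016,  0.1998]), np.float64(0.0005399525546577423))
[[344. 274.]
 [299. 274.]
 [297. 179.]
 [347. 179.]]
[[295, 162, 50, 112, 5043]]
```

The block is where expected, within about 1 mm. Descend and grip.

Call:
arm_command:
  series:
    - [0.003,-0.002,0.08,0,0,0,-1]
    - [0.003,-0.002,0.15,0,0,0,-1]
    - [0.003,-0.002,0.19,0,0,0,-1]
    - [0.003,-0.002,0.196,0,0,0,-1]
    - [0.003,-0.002,0.196,0,0,0,-1]
    - [0.003,-0.002,0.196,0,0,0,-1]

```text
clock: 25.07
eef_pos: [546.2, 32.1, 45.2]
ee_rot: [0.002, 0.464, 0.886, 0.001]
ft_force: [-0.2, -0.2, 1.0]
width: 85.2
grip_force: 0.0
```

Call:
arm_command:
  series:
    - [0,0,0,0,0,0,1]
    - [0,0,0,0,0,0,1]
    - [0,0,0,0,0,0,1]
    - [0,0,0,0,0,0,1]
    - [0,0,0,0,0,0,1]
    - [0,0,0,0,0,0,1]
    - [0,0,0,0,0,0,1]
    - [0,0,0,0,0,0,1]
    - [0,0,0,0,0,0,1]
    - [0,0,0,0,0,0,1]
  newtons: 60

```text
clock: 25.9
eef_pos: [545.0, 32.6, 43.3]
ee_rot: [0.001, 0.463, 0.886, 0.0]
ft_force: [-0.3, 1.3, 5.4]
width: 27.1
grip_force: 60.5
```

Run:
```python
from station import ctrl
o=ctrl.get_obs();print(o["eef_pos"],o["ee_rot"],o["ft_force"],o["moment"])
```

```text
[544.98253173  32.6080118   43.28099007] [6.27974505e-04 4.63074529e-01 8.86319066e-01 3.14073107e-04] [-0.29918191  1.26159653  5.38040007] [0.05053474 0.08572477 0.01035533]
```

Call:
arm_command:
  series:
    - [0,0,-0.06,0,0,0,1]
    - [0,0,-0.15,0,0,0,1]
    - [0,0,-0.25,0,0,0,1]
    - [0,0,-0.3,0,0,0,1]
    - [0,0,-0.3,0,0,0,1]
    - [0,0,-0.3,0,0,0,1]

```text
clock: 26.4
eef_pos: [544.1, 32.5, 161.5]
ee_rot: [-0.0, 0.463, 0.886, -0.0]
ft_force: [0.3, -0.2, -6.5]
width: 26.9
grip_force: 60.9
```

Run:
```python
from h import *
from station import ctrl
o=ctrl.get_obs();print(o["eef_pos"],o["ft_force"],rel(o,[576.1,-221.9,150],.583))
```

```text
[544.12961508  32.5056745  161.4636504 ] [ 0.29782191 -0.2116008  -6.4956062 ] (array([-0.5678, -0.2975,  0.0287]), np.float64(0.011807668238760862))
```

Call:
arm_command:
  series:
    - [-0.568,-0.2975,0.01,0,0,0.012,1]
    - [-0.568,-0.2975,0.01,0,0,0.012,1]
    - [-0.568,-0.2975,0.01,0,0,0.012,1]
    - [-0.568,-0.2975,0.01,0,0,0.012,1]
    - [-0.568,-0.2975,0.029,0,0,0.012,1]
    - [-0.568,-0.2975,0.029,0,0,0.012,1]
    - [-0.568,-0.2975,0.029,0,0,0.012,1]
    - [-0.568,-0.2975,0.029,0,0,0.012,1]
    - [-0.568,-0.2975,0.029,0,0,0.012,1]
    - [-0.568,-0.2975,0.029,0,0,0.012,1]

```text
clock: 27.23
eef_pos: [575.8, -220.5, 148.5]
ee_rot: [-0.002, 0.474, 0.881, 0.0]
ft_force: [-0.4, -0.1, -5.4]
width: 27.0
grip_force: 60.9
```

Run:
```python
from h import *
from station import ctrl
f=ctrl.grab_frame("wrist");cv2.imwrite("pics/w11.png",f["img"])
o=ctrl.get_obs();print(o["eef_pos"],o["ee_rot"],o["ft_force"],rel(o,[576.1,-221.9,80],.583))
```

```text
[ 576.14236295 -220.34548953  149.36861995] [-1.34269983e-03  4.73513125e-01  8.80785738e-01  2.91911313e-05] [ 0.61043349  0.4059934  -5.28148334] (array([-0.0036, -0.002 ,  0.1734]), np.float64(0.0005951753006850064))
```

Call:
arm_command:
  series:
    - [-0.003,-0.002,0.08,0,0,0,1]
    - [-0.003,-0.002,0.14,0,0,0,1]
    - [-0.003,-0.002,0.175,0,0,0,1]
    - [-0.003,-0.002,0.175,0,0,0,1]
    - [-0.003,-0.002,0.175,0,0,0,1]
    - [-0.003,-0.002,0.175,0,0,0,1]

```text
clock: 27.78
eef_pos: [577.4, -223.0, 82.7]
ee_rot: [0.001, 0.474, 0.881, 0.0]
ft_force: [-0.3, -0.1, -4.3]
width: 26.4
grip_force: 60.8
```

Run:
```python
from h import *
from station import ctrl
o=ctrl.get_obs();print(o["eef_pos"],o["ee_rot"],o["ft_force"],rel(o,[576.1,-221.9,70],.583))
```

```text
[ 577.41499553 -222.99109874   82.69821661] [1.32673632e-03 4.73748701e-01 8.80659073e-01 6.87808078e-05] [-0.34312462 -0.06520043 -4.27331614] (array([ 0.0042, -0.0013,  0.0317]), np.float64(0.00033981045128836883))
```

Call:
arm_command:
  series:
    - [0.002,-0.001,0.01,0,0,0,1]
    - [0.002,-0.001,0.022,0,0,0,1]
    - [0.002,-0.001,0.022,0,0,0,1]
    - [0.002,-0.001,0.022,0,0,0,1]

```text
clock: 28.12
eef_pos: [575.6, -222.9, 72.0]
ee_rot: [-0.0, 0.474, 0.88, -0.0]
ft_force: [0.1, -0.3, -5.6]
width: 26.7
grip_force: 60.9
```

Call:
arm_command:
  series:
    - [0,0,0.008,0,0,0,1]
    - [0,0,0.013,0,0,0,1]
    - [0,0,0.013,0,0,0,1]

```text
clock: 28.37
eef_pos: [576.3, -223.2, 69.1]
ee_rot: [0.001, 0.474, 0.88, -0.0]
ft_force: [-4.4, 2.6, 4.8]
width: 26.9
grip_force: 62.3
```

Call:
arm_command:
  series:
    - [0,0,0.007,0,0,0,1]
    - [0,0,0.007,0,0,0,1]
    - [0,0,0.007,0,0,0,1]

```text
clock: 28.62
eef_pos: [577.4, -223.4, 68.7]
ee_rot: [0.003, 0.474, 0.88, 0.0]
ft_force: [-7.0, 4.2, 15.3]
width: 26.6
grip_force: 63.5
```

Contact with the chamfer: both the reading and the side force say about 2.5 mm off in tool +x. Correct and press gently.

Call:
arm_command:
  series:
    - [0,0,-0.006,0,0,0,1]
    - [0.006,0,-0.006,0,0,0,1]
    - [0.006,0,-0.006,0,0,0,1]
    - [0.006,0,-0.006,0,0,0,1]

```text
clock: 28.95
eef_pos: [574.8, -220.4, 66.3]
ee_rot: [0.0, 0.474, 0.88, 0.001]
ft_force: [4.4, 2.7, -3.2]
width: 27.0
grip_force: 61.2
```

Call:
arm_command:
  series:
    - [0,0,0.006,0,0,0,1]
    - [0,0,0.006,0,0,0,1]
    - [0,0,0.006,0,0,0,1]

```text
clock: 29.2
eef_pos: [574.8, -220.3, 63.5]
ee_rot: [0.0, 0.474, 0.88, 0.001]
ft_force: [5.9, 2.5, -3.6]
width: 26.9
grip_force: 61.1
```

Call:
arm_command:
  series:
    - [0,0,0.006,0,0,0,1]
    - [0,0,0.006,0,0,0,1]
    - [0,0,0.006,0,0,0,1]

```text
clock: 29.45
eef_pos: [574.8, -220.4, 61.0]
ee_rot: [0.0, 0.474, 0.88, 0.001]
ft_force: [6.3, 2.2, -4.8]
width: 26.8
grip_force: 61.1
```

It's in. Relieve the side force and go down.

Call:
arm_command:
  series:
    - [0,0.002,0.006,0,0,0,1]
    - [0,0.003,0.012,0,0,0,1]
    - [0,0.003,0.018,0,0,0,1]
    - [0,0.003,0.018,0,0,0,1]

```text
clock: 29.78
eef_pos: [574.9, -220.2, 53.2]
ee_rot: [-0.001, 0.474, 0.88, -0.0]
ft_force: [3.9, -0.2, -7.9]
width: 27.0
grip_force: 60.8
```

Call:
arm_command:
  series:
    - [0,0,0.006,0,0,0,1]
    - [0,0,0.006,0,0,0,1]
    - [0,0,0.006,0,0,0,1]

```text
clock: 30.03
eef_pos: [575.0, -220.3, 51.6]
ee_rot: [-0.001, 0.474, 0.88, -0.0]
ft_force: [0.6, 0.2, -5.6]
width: 27.1
grip_force: 60.9
```

Call:
arm_command:
  series:
    - [0,0,0.005,0,0,0,1]
    - [0,0,0.005,0,0,0,1]
    - [0,0,0.005,0,0,0,1]

```text
clock: 30.28
eef_pos: [575.3, -220.4, 51.3]
ee_rot: [-0.0, 0.474, 0.88, -0.0]
ft_force: [-5.0, 1.6, 4.8]
width: 26.8
grip_force: 62.2
```

It bottoms at TCP z 51.3, exactly the socket floor. One firm nudge, then release and withdraw.

Call:
arm_command:
  series:
    - [0,0,0.004,0,0,0,1]
    - [0,0,0.004,0,0,0,1]
    - [0,0,-0.003,0,0,0,1]
    - [0,0,-0.003,0,0,0,1]

```text
clock: 30.62
eef_pos: [575.5, -220.4, 51.7]
ee_rot: [0.0, 0.474, 0.88, -0.0]
ft_force: [-0.6, 0.2, -5.7]
width: 26.9
grip_force: 61.0
```

Call:
arm_command:
  series:
    - [0,0,0,0,0,0,-1]
    - [0,0,0,0,0,0,-1]
    - [0,0,0,0,0,0,-1]
    - [0,0,0,0,0,0,-1]
    - [0,0,0,0,0,0,-1]
    - [0,0,0,0,0,0,-1]
    - [0,0,0,0,0,0,-1]

```text
clock: 31.2
eef_pos: [575.5, -220.3, 51.4]
ee_rot: [0.0, 0.474, 0.88, -0.0]
ft_force: [-0.0, -0.6, -0.3]
width: 85.3
grip_force: 0.0
```

Call:
arm_command:
  series:
    - [0,0,-0.03,0,0,0,-1]
    - [0,0,-0.1,0,0,0,-1]
    - [0,0,-0.2,0,0,0,-1]
    - [0,0,-0.3,0,0,0,-1]
    - [0,0,-0.4,0,0,0,-1]
    - [0,0,-0.4,0,0,0,-1]
    - [0,0,-0.4,0,0,0,-1]

```text
clock: 31.78
eef_pos: [576.6, -220.7, 216.2]
ee_rot: [0.004, 0.474, 0.88, 0.0]
ft_force: [-0.1, -0.8, -0.8]
width: 85.5
grip_force: 0.0
```

Run:
```python
from h import *
from station import ctrl
f=ctrl.grab_frame("wrist");cv2.imwrite("pics/w12.png",f["img"]);print(ctrl.get_obs()["eef_pos"])
g=cv2.cvtColor(f["img"],cv2.COLOR_BGR2GRAY)
for z in(58,76):
    P=proj(f,place([576.4,-222.3,.583],[(14,-30,z),(-14,-30,z),(-14,30,z),(14,30,z)]));print(z,P.round(1).tolist())
P=P.round().astype(int);u=int(P[:,0].mean());v=int(P[:,1].mean())
u0=P[:,0].min()-8;v0=P[:,1].min()-8
for uu in(u-8,u+8):print("col",uu,v0,g[v0:P[:,1].max()+9,uu].tolist())
for vv in(v-4,v+4):print("row",vv,u0,g[vv,u0:P[:,0].max()+9].tolist())
```

```text
[ 575.69648784 -220.34454592  213.09705873]
58 [[336.3, 224.1], [302.9, 224.2], [301.7, 153.3], [337.3, 153.2]]
76 [[337.3, 232.7], [302.0, 232.8], [300.6, 157.9], [338.6, 157.9]]
col 311 150 [71, 70, 113, 165, 164, 164, 165, 163, 163, 163, 155, 149, 161, 159, 161, 160, 160, 158, 161, 161, 159, 160, 146, 98, 66, 87, 132, 158, 160, 159, 159, 157, 158, 146, 137, 156, 138, 90, 85, 88, 90, 86, 90, 83, 62, 55, 61, 73, 90, 87, 89, 89, 88, 87, 90, 87, 87, 86, 86, 89, 87, 75, 55, 54, 55, 68, 86, 88, 86, 87, 89, 85, 84, 59, 35, 24, 32, 31, 29, 30, 31, 38, 34, 40, 42, 43, 39, 41, 42, 41, 39, 38]
col 327 150 [73, 68, 115, 164, 163, 165, 165, 163, 164, 163, 162, 163, 160, 159, 162, 160, 159, 157, 159, 160, 158, 157, 143, 101, 66, 83, 131, 159, 158, 160, 158, 157, 157, 156, 156, 157, 157, 156, 155, 156, 155, 155, 156, 136, 82, 66, 76, 120, 155, 157, 154, 154, 156, 153, 154, 154, 154, 153, 154, 144, 110, 78, 57, 58, 58, 68, 87, 90, 90, 92, 87, 87, 83, 63, 31, 35, 29, 34, 33, 33, 34, 38, 36, 42, 41, 45, 40, 41, 43, 40, 46, 41]
row 191 293 [62, 61, 63, 60, 62, 63, 60, 55, 52, 66, 84, 90, 89, 88, 87, 86, 88, 88, 86, 90, 91, 114, 146, 154, 152, 156, 157, 158, 157, 158, 158, 158, 156, 157, 155, 154, 159, 161, 160, 163, 158, 143, 105, 68, 90, 83, 86, 99, 107, 105, 107, 108, 103, 107, 104]
row 199 293 [61, 61, 62, 63, 60, 64, 66, 53, 61, 78, 87, 90, 89, 87, 87, 88, 89, 90, 87, 90, 88, 87, 87, 90, 88, 101, 134, 155, 152, 154, 155, 156, 156, 155, 157, 155, 156, 153, 154, 156, 155, 158, 141, 104, 88, 82, 83, 99, 108, 106, 106, 104, 106, 108, 104]
```

The block's top spans rows 152–223, about 71 px. That matches the fully home height (z = 58 mm), so I'm handing in.

```bash
python3 -c "
from station import ctrl
print(ctrl.job_done())"
```

```text
the job is handed in; nothing more can be done
None
```

I gauged the block in the caliper at about 11 N, with the sprung jaw roughly half-way in, then plugged it fully home in the grey holder's socket and handed the job in at about 32 s; the verdict was not shown.

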